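# Tug-test the coin box lid in the old laundromat

## Robot

A 6-joint arm with a two-finger parallel gripper is mounted at the origin on the work surface. World frame = base frame: x ahead of the robot, y to its left, z up, the work surface at z = 0. Lengths are in m, angles in rad, forces in N, time in s.
With the tool pointing down it reaches from about 0.35 to 0.875 m from the base axis. Payload 4.2 kg.
Tool frame: the origin (TCP) lies at the very end of the fingers, on their centre line; the grasp point (between the pads) lies 19 mm behind it; z points along the fingers, y is the line along which they close (so a half turn about z gives the same grasp; the last joint's range is limited). The gripper opens to 85 mm and grips with 20 to 120 N. Pads are 22 mm wide; open, the fingers measure 114 mm over their backs; the gripper's body (76 mm by 85 mm) begins 54 mm behind the grasp point. The pads swing forward as they close: fully open they stand 13 mm farther back than shut.
Start: joints at [-0.866, 0.385, 0.008, 0, -1.194, -0.259], TCP at [0.269, -0.564, 0.231] pointing down, gripper open.
Joint ranges: [-3.14, 3.14], [-1.21, 2.06], [-1.07, 1.41], [-3.16, 2.05], [-2.99, -0.16], [-3.1, 3.1]. Speed limits (rad/s): [2.79, 2.79, 3.14, 3.14, 3.14, 3.14].

## Interface

Orientations are given as [roll, pitch, yaw] about the fixed x, y, z axes, in that order (R = Rz(yaw) Ry(pitch) Rx(roll)).
In Python, from rig import manip gives the robot as it stands. The module is installed in compiled form; this text tells all that it offers.
- The arm moves only by the tool move_arm, never from a script. Its argument "increments" is a list of rows, each a list of 3 entries, a list of its own where there are three numbers: the opening, from 0 (shut) to 1 (fully open), then the shift along the tool's x, y, z in units of 25 mm (1.0 is 25 mm), then the turn, a rotation vector about the tool's x, y, z in units of pi rad (1.0 is pi rad). In form: [[claw, [dx, dy, dz], [wx, wy, wz]], ...]. A call has 1 to 20 rows; each row shifts and turns the commanded pose from where the row before left it, along the tool's axes as they then stand; what a row does not reach is not made up. A row lasts 1/12 s, in which the tool goes at most 41.7 mm and 7.16 degrees, less where a joint would pass 70% of its speed; a pose out of reach is approached as far as the arm can. A call with a number of a shift or a turn outside -1 to 1 is refused whole. A call with a gripper value outside its range is refused whole. The fingers move at their own pace and stop on an object; the grip force is fixed at half the most. Time passes only in rows, so rows that do not move let the fingers close. It gives the time, the measured TCP pose, the force, the opening and the grip force at its end, in the units of the state.
- manip.read_state(): the state, without advancing time (a new reading comes with each control period).
- manip.get_image(name): name is "scene" or "top"; returns a dict with "img" (480x640x3 uint8, red, green, blue), "camera_matrix" (3x3 intrinsics, pixels), "R" (3x3) and "t" (3): a world point X has camera coordinates R X + t. Camera axes: x right, y down, z forward; pixel columns grow to the right and rows downward; lengths in m; the calibration is good to about 2 mm. A picture is of the moment at which its call begins. There is no depth.
- manip.sign_off(): hands the job in; it is judged then, once.
The state is a dict: "t": time; "q": joint angles; "joint_vel": joint speeds; "tau": joint torques, N m; "ee_pos": TCP position; "tool_rot": TCP orientation; "ft_force": force on the tool from outside, world axes, zero at the start; "wrist_torque": the same for the moment, N m; "width": opening from 0.0 (shut) to 1.0 (fully open); "grip_force": force on a finger pad.
Only numpy, scipy, OpenCV 4.12 (cv2) and the standard library are available. Lean on these libraries where they do the work, as an engineer would, in place of code of your own. Each camera call takes 0.05 s, during which the arm holds its last target. There are 200 camera calls.

## Task

Check that the catch of the big grey steel coin box on the bench - the wide one with the ball knob on its lid - has held: tug the lid up by its knob and keep pulling for a moment. If the lid gives, press it down until it snaps fully shut. Leave it fully shut, and do not push the small box with the bar handle about.

Things in the scene. Friction and masses are not known exactly. Their poses are not given: they have to be found in the camera images.
- coin_lid (a joint): Lid hinge of the big fixed grey box (180 deep, 220 wide, 90 mm tall; lid top 97 mm up when shut). 0 rad = shut, grows to 1.2 as the front lifts; let go, it falls. Caught: reads 0, a tug lifts it under 0.01. Uncaught (either may be found): rests on the roller at about 0.055, lifts with 3 to 6 N at the knob; past 0.085 it has given. 7 N down at the knob (15 N if gripped) snaps it shut.
- lid_handle (a point): Centre of the steel ball knob on the lid: ball 30 mm across on a thin stem, 29 mm above the lid's top, mid-width, 40 mm behind the front edge; 126 mm above the bench when the lid is shut, 134 mm when it rests uncaught. Axes: x from the front to the hinge line (150 mm farther, 36 mm lower), y along the hinge, z out of the lid. Grasp from above, fingers closing along y.
- catch: Sprung steel roller of the catch, 8 mm thick, 36 mm long, mid-front of the big box, 106 mm in front of the box's centre; origin its centre, 87 mm above the bench. Caught, it holds the lid's front lip down, with 1 mm of play at the knob, against a steady pull of about 14 N there; more may free the lid. A steady tug of 8 to 12 N is a fair test.
- small_box: Bystander: loose smaller grey steel box 126 x 146 mm, 68 mm tall, with a thin bar handle (64 mm long, top 94 mm above the bench) on its lid. Origin at the centre of its underside. Not to be moved.

How it is judged:
By the outcome, as a careful person would: the job done as asked, in the order asked, and still so for the second after the job is handed in, with the robot touching nothing.
It also fails if it takes over 37 s, if anything falls off the work surface, if the arm or the gripper's body presses on something with over 40 N, if the wrist force passes 120 N, or if a joint passes its speed limit or range.

## Working session

There is one attempt and no reset: what is moved stays moved. The work goes in short steps, Python scripts to look and compute and a tool call to move; the robot and the scene stay as the last step left them, time stands still between calls to the robot, and variables do not carry over. Pictures are saved under pics/ and viewed, at most 10 in all, crops included, and the job is handed in when it is done.

Besides the shell and the picture viewer there is one more tool, called as name([rows], argument=value, ...), one row to a line, values as JSON. move_arm: Moves the arm, as the interface text tells. Its arguments: {"type":"object","properties":{"increments":{"type":"array","items":{"type":"array"}}},"required":["increments"]}

```bash
mkdir -p pics
python3 - <<'E'
from rig import manip
import cv2,pickle
s=manip.read_state();print({k:s[k] for k in('t','ee_pos','tool_rot','ft_force','width')})
d={}
for n in('scene','top'):
    g=manip.get_image(n);d[n]=g;cv2.imwrite(f'pics/{n}0.png',g['img'][:,:,::-1])
    print(n,g['camera_matrix'],g['R'],g['t'])
pickle.dump(d,open('d0.pkl','wb'))
E
```

```text
{'t': 0.0, 'ee_pos': array([ 0.26924779, -0.56337226,  0.23019482]), 'tool_rot': array([ 3.13934924e+00, -1.26767119e-04, -2.69598924e+00]), 'ft_force': array([ 0.26098841,  0.05313954, -0.49511895]), 'width': 1.0015649351075042}
scene [[450.41263421   0.         318.96915185]
 [  0.         450.41263421 235.2774222 ]
 [  0.           0.           1.        ]] [[-0.30819506  0.95122209  0.0138686 ]
 [ 0.70789572  0.23904778 -0.6646351 ]
 [-0.63553085 -0.19501973 -0.74703939]] [ 0.13848987 -0.36688587  1.18547539]
top [[509.68876477   0.         317.86485316]
 [  0.         509.68876477 237.30308295]
 [  0.           0.           1.        ]] [[ 1.01068522e-01 -9.94879464e-01  7.97430354e-05]
 [-9.68355605e-01 -9.83923816e-02 -2.29360769e-01]
 [ 2.28194165e-01  2.31039343e-02 -9.73341477e-01]] [-0.00149676  0.63900626  0.72533055]
```

View pics/scene0.png

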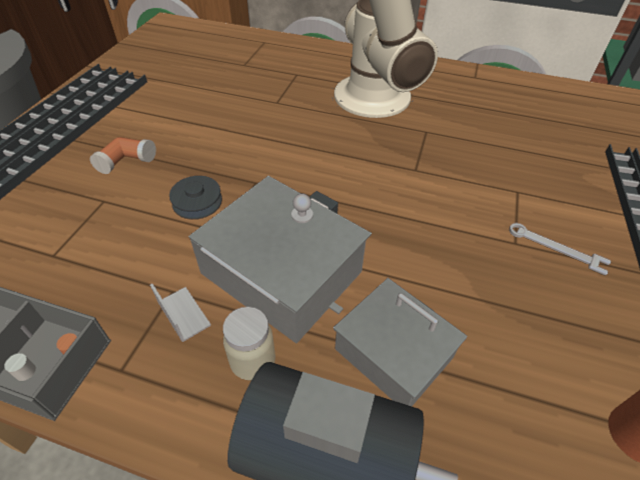

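View pics/top0.png

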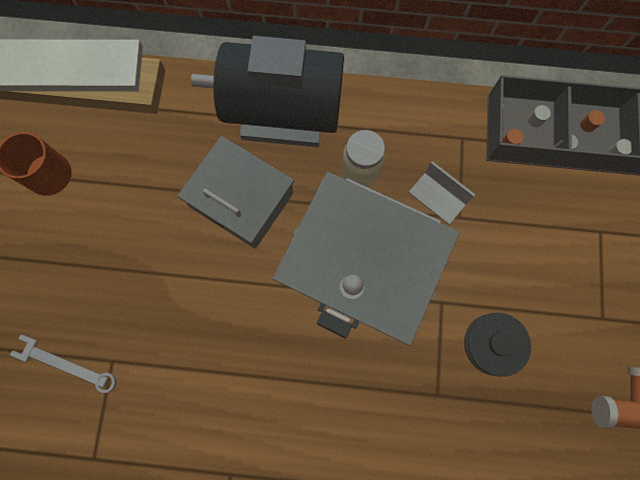

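The scene view shows the big box with its ball at about (302,203); the small box with the bar handle is to its right. In the top view the ball is at (352,285), the catch at (337,320), and the lid corners at about (329,173), (459,234), (410,345) and (275,278).

```bash
cat > h.py <<'E'
import numpy as np
def ray(g,uv):
    c=-g['R'].T@g['t']; d=g['R'].T@np.linalg.inv(g['camera_matrix'])@[*uv,1.]
    return c,d/np.linalg.norm(d)
def plane(g,uv,z):
    c,d=ray(g,uv); return c+d*(z-c[2])/d[2]
def tri(g1,p1,g2,p2):
    c1,a=ray(g1,p1);c2,b=ray(g2,p2)
    s=np.linalg.lstsq(np.c_[a,-b],c2-c1,rcond=None)[0]
    x,y=c1+s[0]*a,c2+s[1]*b; return (x+y)/2,np.linalg.norm(x-y)
E
python3 - <<'E'
import pickle,cv2,numpy as np
from h import *
d=pickle.load(open('d0.pkl','rb'));T,S=d['top'],d['scene']
# lid contour in top
m=cv2.cvtColor(T['img'],cv2.COLOR_RGB2HSV); mask=((m[...,1]<50)&(m[...,2]>70)).astype(np.uint8)*255
mask=cv2.morphologyEx(mask,cv2.MORPH_OPEN,np.ones((9,9)))
for c in cv2.findContours(mask,0,2)[0]:
    if cv2.pointPolygonTest(c,(380,250),False)>0:
        r=cv2.minAreaRect(c); b=cv2.boxPoints(r);print(r,b)
        P=np.array([plane(T,p,.097) for p in b]);print(P,np.linalg.norm(P-np.roll(P,1,0),axis=1),P.mean(0))
M=[(329,173),(459,234),(410,345),(275,278)]
P=np.array([plane(T,p,.097) for p in M]);print(P,np.linalg.norm(P-np.roll(P,1,0),axis=1))
print('knob',tri(T,(352,285),S,(302,203)))
for z in(.126,.134):print(plane(T,(352,285),z),plane(S,(302,203),z))
a=cv2.resize(T['img'][260:350,265:425],None,fx=5,fy=5,interpolation=2)[:, :400]
b=cv2.resize(S['img'][170:260,260:380],None,fx=5,fy=5,interpolation=2)[:,:400]
cv2.imwrite('pics/crop.png',cv2.hconcat([cv2.resize(T['img'][265:345,310:390],(400,400),interpolation=2),cv2.resize(S['img'][175:255,280:360],(400,400),interpolation=2)])[:,:,::-1])
E
```

```text
((367.1598815917969, 255.31423950195312), (153.78724670410156, 125.71257781982422), 25.463348388671875) [[270.71164 279.00555]
 [324.75967 165.50462]
 [463.60812 231.62292]
 [409.5601  345.12384]]
[[ 0.55974481  0.12618467  0.097     ]
 [ 0.74725988  0.06349929  0.097     ]
 [ 0.66191958 -0.15795387  0.097     ]
 [ 0.48412679 -0.08602151  0.097     ]] [0.2252766  0.19771534 0.23732776 0.19179296] [ 0.61326277 -0.01357286  0.097     ]
[[ 0.73549046  0.05565251  0.097     ]
 [ 0.65746838 -0.15109447  0.097     ]
 [ 0.48436695 -0.08664591  0.097     ]
 [ 0.56189689  0.11999219  0.097     ]] [0.18513326 0.22097909 0.18470982 0.22070387]
knob (array([0.55921551, 0.00536703, 0.12475866]), np.float64(0.00140676778500578))
[0.55884264 0.00611224 0.126     ] [0.56053547 0.0051086  0.126     ]
[0.55768186 0.00653631 0.134     ] [0.56824648 0.00794302 0.134     ]
```

View pics/crop.png

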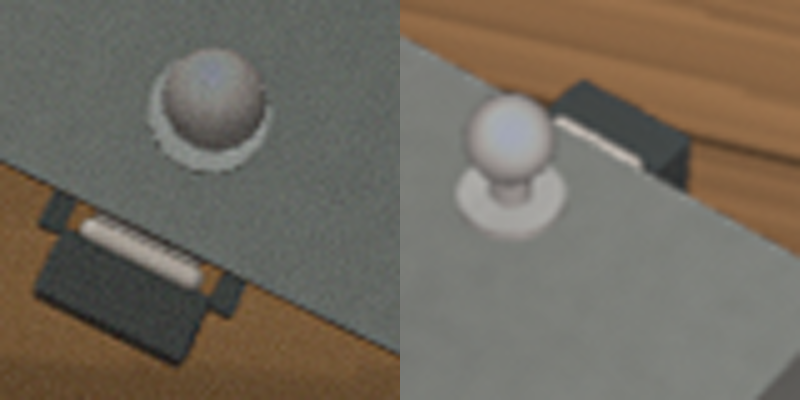

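The ball triangulates to about (0.559, 0.005, 0.125), which fits a shut lid (126 mm). The lid sides measure 185 x 221 mm, and its x axis has a yaw of about -0.36. I need to shift by (0.290, 0.569), which is (-20.3, 15.5) units in the tool frame, and turn +0.256 about tool z.

move_arm([
  [1,[-0.4,0.3,0],[0,0,0]],
  [1,[-0.7,0.5,0],[0,0,0]],
  [1,[-0.95,0.75,0],[0,0,0]],
  [1,[-0.95,0.75,0],[0,0,0]],
  [1,[-0.95,0.75,0],[0,0,0]],
  [1,[-0.95,0.75,0],[0,0,0]],
  [1,[-0.95,0.75,0],[0,0,0]],
  [1,[-0.95,0.75,0],[0,0,0]],
  [1,[-0.95,0.75,0],[0,0,0]],
  [1,[-0.95,0.75,0],[0,0,0]],
  [1,[-0.95,0.75,0],[0,0,0]],
  [1,[-0.95,0.75,0],[0,0,0]],
  [1,[-0.95,0.75,0],[0,0,0]],
  [1,[-0.95,0.75,0],[0,0,0]],
  [1,[-0.95,0.75,0],[0,0,0]],
  [1,[-0.95,0.75,0],[0,0,0]],
  [1,[-0.95,0.75,0],[0,0,0]],
  [1,[-0.95,0.75,0],[0,0,0]],
  [1,[-0.95,0.75,0],[0,0,0]],
  [1,[-0.95,0.75,0],[0,0,0]],
])

```text
t: 1.77
ee_pos: [0.5257, -0.0432, 0.2312]
tool_rot: [3.141, -0.0, -2.695]
ft_force: [-0.3, -0.3, 0.4]
width: 0.999
grip_force: 0.0
```

move_arm([
  [1,[0,0,0],[0,0,0.032]],
  [1,[0,0,0],[0,0,0.032]],
  [1,[0,0,0],[0,0,0.032]],
  [1,[0,0,0],[0,0,0.032]],
  [1,[0,0,0],[0,0,0.032]],
  [1,[0,0,0],[0,0,0.032]],
  [1,[0,0,0],[0,0,0.032]],
  [1,[0,0,0],[0,0,0.032]],
  [0.7,[0,0,0],[0,0,0]],
  [0.7,[0,0,0],[0,0,0]],
  [0.7,[0,0,0],[0,0,0]],
])

```text
t: 2.68
ee_pos: [0.5256, -0.0449, 0.2312]
tool_rot: [-3.142, -0.0, 2.785]
ft_force: [0.2, -0.8, 0.8]
width: 0.699
grip_force: 0.0
```

```bash
cat >> h.py <<'E'
from scipy.spatial.transform import Rotation as Ro
def rep(target=None):
    from rig import manip
    s=manip.read_state(); R=Ro.from_euler('xyz',s['tool_rot']).as_matrix()
    print('t',s['t'],'pos',s['ee_pos'].round(4),'rpy',s['tool_rot'].round(4),'F',s['ft_force'].round(2),'w',s['width'],'g',s['grip_force'],'q',s['q'].round(2))
    print('tool y ang',np.degrees(np.arctan2(R[1,1],R[0,1])).round(2))
    if target is not None: print('units',(R.T@(np.array(target)-s['ee_pos'])/.025).round(2))
E
python3 -c "
from h import *
rep([.5595,.0048,.107])"
```

```text
t 2.6833 pos [ 0.5256 -0.0449  0.2312] rpy [-3.1416e+00 -3.0000e-04  2.7855e+00] F [ 0.22 -0.84  0.8 ] w 0.6994106337120086 g 0.0 q [ 0.22  0.22 -0.23 -0.   -1.12 -2.15]
tool y ang 69.6
units [-0.58  2.34  4.97]
```

move_arm([
  [0.7,[-0.1,0.4,0.3],[0,0,0]],
  [0.7,[-0.1,0.5,0.5],[0,0,0]],
  [0.7,[-0.1,0.5,0.5],[0,0,0]],
  [0.7,[-0.1,0.5,0.5],[0,0,0]],
  [0.7,[-0.18,0.44,0.4],[0,0,0]],
  [0.7,[0,0,0.2],[0,0,0]],
  [0.7,[0,0,0],[0,0,0]],
  [0.7,[0,0,0],[0,0,0]],
])

```text
t: 3.35
ee_pos: [0.5599, 0.0045, 0.1709]
tool_rot: [-3.141, -0.001, 2.784]
ft_force: [0.3, -1.0, -0.5]
width: 0.7
grip_force: 0.0
```

Run:
```python
from h import *
from rig import manip
import cv2
rep([.5595,.0048,.105])
o=[]
for n,b in(('top',(290,230)),('scene',(240,150))):
    i=manip.get_image(n)['img'];o.append(cv2.resize(i[b[1]:b[1]+120,b[0]:b[0]+120],(400,400),interpolation=2))
cv2.imwrite('pics/pre.png',cv2.hconcat(o)[:,:,::-1])
```

```text
t 3.35 pos [0.5599 0.0045 0.1709] rpy [-3.1408e+00 -7.0000e-04  2.7835e+00] F [ 0.33 -0.96 -0.5 ] w 0.700447257449119 g 0.0 q [ 0.3   0.33 -0.24  0.   -1.   -2.23]
tool y ang 69.48
units [0.02 0.01 2.64]
```

View pics/pre.png

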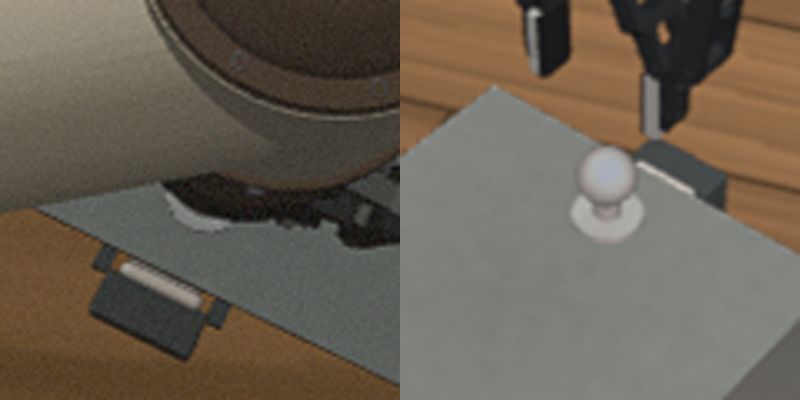

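The fingers sit over the ball and straddle it along the hinge direction: the pads are at crop (545,40) and (652,105), and the ball is below at (607,175). Descending 2.6 units and closing.

move_arm([
  [0.7,[0,0,0.4],[0,0,0]],
  [0.7,[0,0,0.5],[0,0,0]],
  [0.7,[0,0,0.5],[0,0,0]],
  [0.7,[0,0,0.5],[0,0,0]],
  [0.7,[0,0,0.4],[0,0,0]],
  [0.7,[0,0,0.3],[0,0,0]],
  [0.7,[0,0,0],[0,0,0]],
  [0.7,[0,0,0],[0,0,0]],
])

```text
t: 4.12
ee_pos: [0.56, 0.0044, 0.1062]
tool_rot: [-3.141, -0.0, 2.783]
ft_force: [-0.8, -0.2, -0.2]
width: 0.704
grip_force: 0.0
```

move_arm([
  [0,[0,0,0],[0,0,0]],
  [0,[0,0,0],[0,0,0]],
  [0,[0,0,0],[0,0,0]],
  [0,[0,0,0],[0,0,0]],
  [0,[0,0,0],[0,0,0]],
  [0,[0,0,0],[0,0,0]],
  [0,[0,0,0],[0,0,0]],
  [0,[0,0,0],[0,0,0]],
])

```text
t: 4.78
ee_pos: [0.5603, 0.0043, 0.1074]
tool_rot: [-3.142, 0.001, 2.784]
ft_force: [-0.6, -1.5, 5.7]
width: 0.319
grip_force: 58.8
```

```bash
python3 -c "
from h import *
rep()"
```

```text
t 4.7833 pos [0.5603 0.0043 0.1074] rpy [-3.1415e+00  1.2000e-03  2.7837e+00] F [-0.64 -1.49  5.71] w 0.31904428634585813 g 58.77704322338104 q [ 0.3   0.4  -0.32  0.   -0.85 -2.23]
tool y ang 69.49
```

The ball is gripped at an opening of about 27 mm, with a slight downward preload. Tugging up in small steps.

move_arm([
  [0,[0,0,-0.03],[0,0,0]],
  [0,[0,0,-0.03],[0,0,0]],
  [0,[0,0,-0.03],[0,0,0]],
  [0,[0,0,0],[0,0,0]],
  [0,[0,0,0],[0,0,0]],
])

```text
t: 5.2
ee_pos: [0.5604, 0.0043, 0.108]
tool_rot: [-3.142, 0.001, 2.783]
ft_force: [3.3, -4.1, -2.9]
width: 0.315
grip_force: 59.2
```

move_arm([
  [0,[0,0,-0.02],[0,0,0]],
  [0,[0,0,-0.02],[0,0,0]],
  [0,[0,0,0],[0,0,0]],
  [0,[0,0,0],[0,0,0]],
])

```text
t: 5.53
ee_pos: [0.5604, 0.0042, 0.1083]
tool_rot: [-3.141, 0.0, 2.783]
ft_force: [4.6, -4.8, -6.5]
width: 0.317
grip_force: 59.5
```

move_arm([
  [0,[0,0,-0.02],[0,0,0]],
  [0,[0,0,-0.02],[0,0,0]],
  [0,[0,0,0],[0,0,0]],
  [0,[0,0,0],[0,0,0]],
])

```text
t: 5.87
ee_pos: [0.5604, 0.0042, 0.1084]
tool_rot: [-3.142, -0.0, 2.783]
ft_force: [6.2, -4.8, -12.1]
width: 0.314
grip_force: 59.8
```

The lid is now rigid: the last 1 mm of command moved it 0.1 mm at 12 N. Easing slightly and holding.

move_arm([
  [0,[0,0,0.02],[0,0,0]],
  [0,[0,0,0],[0,0,0]],
  [0,[0,0,0],[0,0,0]],
  [0,[0,0,0],[0,0,0]],
  [0,[0,0,0],[0,0,0]],
  [0,[0,0,0],[0,0,0]],
  [0,[0,0,0],[0,0,0]],
  [0,[0,0,0],[0,0,0]],
  [0,[0,0,0],[0,0,0]],
  [0,[0,0,0],[0,0,0]],
])

```text
t: 6.7
ee_pos: [0.5604, 0.0042, 0.1083]
tool_rot: [-3.141, 0.0, 2.782]
ft_force: [5.6, -4.6, -9.7]
width: 0.324
grip_force: 60.0
```

move_arm([
  [0,[0,0,0],[0,0,0]],
  [0,[0,0,0],[0,0,0]],
  [0,[0,0,0],[0,0,0]],
  [0,[0,0,0],[0,0,0]],
  [0,[0,0,0],[0,0,0]],
  [0,[0,0,0],[0,0,0]],
  [0,[0,0,0],[0,0,0]],
  [0,[0,0,0],[0,0,0]],
])

```text
t: 7.37
ee_pos: [0.5604, 0.0042, 0.1083]
tool_rot: [-3.141, 0.0, 2.783]
ft_force: [4.9, -4.0, -9.6]
width: 0.321
grip_force: 60.0
```

The catch held about 10 N for 1.5 s, with total lid travel of about 1 mm. Relaxing, then releasing.

move_arm([
  [0,[0,0,0.04],[0,0,0]],
  [0,[0,0,0.04],[0,0,0]],
  [0,[0,0,0],[0,0,0]],
  [0,[0,0,0],[0,0,0]],
])

```text
t: 7.7
ee_pos: [0.5603, 0.0043, 0.1078]
tool_rot: [-3.141, 0.001, 2.783]
ft_force: [3.4, -4.3, -3.2]
width: 0.321
grip_force: 60.4
```

move_arm([
  [0.7,[0,0,0],[0,0,0]],
  [0.7,[0,0,0],[0,0,0]],
  [0.7,[0,0,0],[0,0,0]],
  [0.7,[0,0,0],[0,0,0]],
  [0.7,[0,0,0],[0,0,0]],
  [0.7,[0,0,0],[0,0,0]],
])

```text
t: 8.2
ee_pos: [0.56, 0.0048, 0.1082]
tool_rot: [3.141, 0.0, 2.783]
ft_force: [-0.6, -0.6, -0.8]
width: 0.698
grip_force: 0.0
```

Released cleanly with the forces at zero. Lifting clear and checking the lid.

move_arm([
  [0.7,[0,0,-0.3],[0,0,0]],
  [0.7,[0,0,-0.6],[0,0,0]],
  [0.7,[0,0,-0.8],[0,0,0]],
  [0.7,[0,0,-0.8],[0,0,0]],
  [0.7,[0,0,-0.8],[0,0,0]],
  [0.7,[0,0,-0.8],[0,0,0]],
  [0.7,[0,0,-0.4],[0,0,0]],
  [0.7,[0,-0.9,0],[0,0,0]],
  [0.7,[0,-0.9,0],[0,0,0]],
  [0.7,[0,-0.9,0],[0,0,0]],
  [0.7,[0,-0.9,0],[0,0,0]],
  [0.7,[0,-0.9,0],[0,0,0]],
  [0.7,[0,-0.9,0],[0,0,0]],
  [0.7,[0,-0.9,0],[0,0,0]],
  [0.7,[0,-0.9,0],[0,0,0]],
  [0.7,[0,-0.9,0],[0,0,0]],
  [0.7,[0,-0.9,0],[0,0,0]],
  [0.7,[0,0,0],[0,0,0]],
  [0.7,[0,0,0],[0,0,0]],
])

```text
t: 9.78
ee_pos: [0.4805, -0.2068, 0.2205]
tool_rot: [3.141, -0.0, 2.781]
ft_force: [-0.3, -0.3, -0.0]
width: 0.697
grip_force: 0.0
```

Run:
```python
from h import *
from rig import manip
import cv2,pickle
rep()
d=pickle.load(open('d0.pkl','rb'));o=[]
for n,b in(('top',(290,230)),('scene',(240,150))):
    i=manip.get_image(n)['img'];o.append(cv2.resize(i[b[1]:b[1]+120,b[0]:b[0]+120],(400,400),interpolation=2))
    if n=='scene':
        # knob shift by template match
        t=d[n]['img'][190:225,285:320];r=cv2.matchTemplate(i[180:235,275:330],t,5);print(cv2.minMaxLoc(r),'expect (10,10)')
cv2.imwrite('pics/end.png',cv2.hconcat(o)[:,:,::-1])
```

```text
t 9.7833 pos [ 0.4805 -0.2068  0.2205] rpy [ 3.1414e+00 -4.0000e-04  2.7810e+00] F [-0.29 -0.29 -0.  ] w 0.6969191016680967 g 0.0 q [-0.1   0.22 -0.26 -0.   -1.09 -1.84]
tool y ang 69.34
(-0.2635951042175293, 0.9996150732040405, (0, 19), (10, 10)) expect (10,10)
```

View pics/end.png

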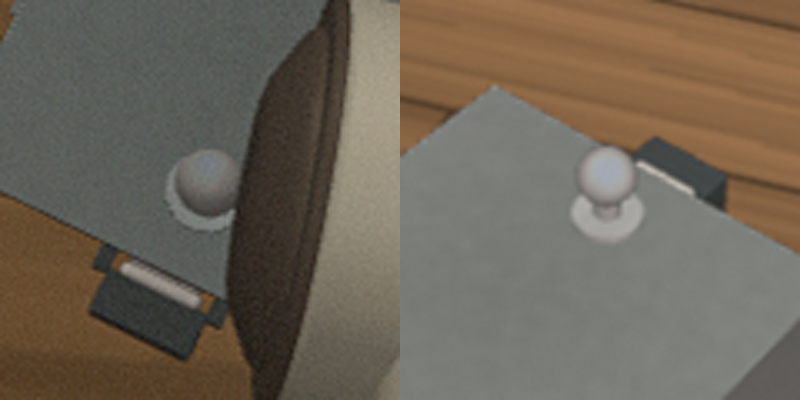

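The knob sits at the same pixels as at the start (crop (607,175), zero template shift), so the lid is shut and the robot is clear of everything.

```bash
python3 -c "
from rig import manip
print(manip.sign_off())"
```

```text
the job is handed in; nothing more can be done
None
```

The catch held: I tugged the knob to about 12 N, then held about 10 N for 1.5 s, and the lid did not give, so no pressing was needed; it is still fully shut, the small box was not touched, and the job is handed in.

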